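# Plug the filter cassette into the lamp house and shut its gate

### The job

Slide the orange filter cassette, brass-contact end first, into the blue-flared socket hole at the foot of the white lamp house until it is fully home, and swing the yellow gate completely shut behind it. Leave the other things on the bench where they are.

Things in the scene. Friction and masses are not known exactly. Their poses are not given: they have to be found in the camera images.
- cassette: Orange rectangular plug-in filter cassette, 90 long (its x) x 56 wide (its y) x 30 mm high, 0.22 kg, lying flat and loose on the bench. Origin: centre of its underside. Its +x end is the nose with three brass contacts; the -x end is the tail (white stripe on top). A green round window is on top.
- cassette_nose (a point): Centre of the cassette's nose face, 45 mm ahead (+x) of its origin, 15 mm up. Fully home it touches point seat.
- socket: Fixed white lamp house (120 x 120 x 130 mm plus dark fins) with the socket hole at its foot. The cassette goes in along +x of this frame, sliding on the bench. Origin: on the bench at the throat, where the straight hole starts, on its centre line. The hole is 62 mm wide, 33 mm high, x = 0 to 52 mm, with black side walls to |y| = 43 mm and a clear roof (top at 38 mm).
- seat (a point): Centre of the end stop in the hole (the lamp house's face): socket frame (52, 0, 15) mm. With the cassette home its tail is at socket x = -38 mm, 8 mm out of the blue flare.
- mouth (a point): Centre of the throat: socket frame (0, 0, 15) mm. In front of it two blue flared guide walls, 28 mm high and open above, widen from 62 mm at x = 0 to 92 mm at x = -30 mm (103 mm outside).
- gate (a joint): Angle (rad) of the yellow gate about an upright steel post at the socket's -y side (stiff, stays where left). 0 = shut, across the mouth behind the cassette's tail; grows to at most 2.3 as it swings out, away from the lamp house. Its direction from the hinge in the socket frame is (-sin q, cos q).
- gate_hinge (a point): The gate's hinge axis: socket frame (-45, -72) mm, 15 mm above the bench. The post is 16 mm thick and 30 mm high.
- gate_pin (a point): Top of the upright yellow pin (12 mm thick, top 40 mm above the bench) on the gate, 72 mm from the hinge. The gate is a bar 82 mm long from the hinge, 8 mm thick, from 4 to 26 mm above the bench; shut, its inner face is 3 mm behind the tail of a cassette that is home.
- spare: Bystander: a grey cassette of the same size, not to be used. Origin: centre of its underside.
- oil: Bystander: small jar with black cap, 44 mm across, 70 mm high. Origin: centre of its underside.
- driver: Bystander: screwdriver, 170 mm long, lying on the bench along its x.
- lens_ring: Bystander: dark metal lens ring, 50 mm across, 14 mm high. Origin: centre of its underside.
- dish: Bystander: white shallow dish, 60 mm across, 14 mm high. Origin: centre of its underside.
Not all that is in view belongs to the job. There is more than one size of the cassette; the job needs the middle-sized.

How it is judged (in metres and radians):
At the end, for the whole second after the job is handed in: The orange cassette lies flat and at rest in the socket, nose first, its nose within 5 mm of the seat and 6 mm of the hole's centre line, lined up within 0.15 rad, and the gate is shut behind it to within 0.1 rad (x of cassette_nose in the frame of socket above 0.047 m and y of cassette_nose in the frame of socket between -0.006 and 0.006 m and z of cassette_nose in the frame of socket below 0.02 m and angle between the x axis of cassette and the x axis of socket, either way round below 0.15 rad and angle between cassette's own z axis and vertical below 0.08 rad and value of joint gate below 0.1 rad and linear speed of cassette below 0.02 m/s); the robot touches nothing.
It fails at once if the grey cassette is moved by more than 30 mm (distance of spare from where it was at the start of the episode above 0.03 m).
It fails at once if the jar is moved by more than 30 mm (distance of oil from where it was at the start of the episode above 0.03 m).
It fails at once if the screwdriver is moved by more than 30 mm (distance of driver from where it was at the start of the episode above 0.03 m).
It fails at once if the lens ring is moved by more than 30 mm (distance of lens_ring from where it was at the start of the episode above 0.03 m).
It fails at once if the dish is moved by more than 30 mm (distance of dish from where it was at the start of the episode above 0.03 m).
It also fails if it takes over 64 s, if anything falls off the work surface, if the arm or the gripper's body presses on something with over 40 N, if the wrist force passes 120 N, or if a joint passes its speed limit or range.

### The arm

A 7-joint arm with a two-finger parallel gripper is mounted at the origin on the work surface. World frame = base frame: x ahead of the robot, y to its left, z up, the work surface at z = 0. Lengths are in mm, angles in rad, forces in N, time in s.
With the tool pointing down it reaches from about 400 to 850 mm from the base axis. Payload 10.4 kg.
Tool frame: the origin (TCP) lies between the finger pads; the fingertips stand 25 mm ahead of it and the grasp point (between the pads) lies 6 mm ahead of it; z points along the fingers, y is the line along which they close (so a half turn about z gives the same grasp; the last joint's range is limited). The gripper opens to 85 mm and grips with 20 to 120 N. Pads are 22 mm wide; open, the fingers measure 114 mm over their backs; the gripper's body (76 mm by 85 mm) begins 54 mm behind the grasp point. The pads swing forward as they close: fully open they stand 13 mm farther back than shut.
Start: joints at [1.191, 0.332, -0.065, 1.46, 0.022, 1.35, -0.088], TCP at [218.319, -585.649, 256.338] pointing down, gripper open.
Joint ranges: [-2.6, 2.6], [-0.5, 2.12], [-1.47, 1.34], [0.16, 2.42], [-1.27, 4.41], [0.06, 2.06], [-2.6, 2.6]. Speed limits (rad/s): [2.22, 2.22, 2.79, 2.79, 3.14, 3.14, 3.14].

### API

Orientations are given as a 3x3 rotation matrix whose columns are the frame's x, y, z axes.
In Python, from rig import env gives the robot as it stands. The module is installed in compiled form; this text tells all that it offers.
- The arm moves only by the shell command python3 -m creep 'ROWS' [OPENING]. ROWS is JSON, a list of rows, each an object of numbers: "x", "y", "z": the shift along the tool's x, y, z in m; "rx", "ry", "rz": the turn, a rotation vector about the tool's x, y, z in rad. In form: [{"x": .., "y": .., "z": .., "rx": .., "ry": .., "rz": ..}, ...]. A call has 1 to 20 rows; each row shifts and turns the commanded pose from where the row before left it, along the tool's axes as they then stand; what a row does not reach is not made up. A row lasts 1/8 s, in which the tool goes at most 62.5 mm and 10.7 degrees, less where a joint would pass 70% of its speed; a pose out of reach is approached as far as the arm can. A call with a gripper value outside its range is refused whole. OPENING is the opening, from -1 (shut) to 1 (fully open), set as the call begins (- or left out, the last holds). The fingers move at their own pace and stop on an object; the grip force is fixed at half the most. Time passes only in rows, so rows that do not move let the fingers close. It gives the time, the measured TCP pose, the force, the opening and the grip force at its end, in the units of the state.
- env.observe(): the state, without advancing time (a new reading comes with each control period).
- env.read_camera(name): name is "side" or "top"; returns the picture (384x512x3 uint8, blue, green, red); there is no depth.
- env.camera_info(name): a dict with "fx", "fy", "cx", "cy" (pixels), "R" (3x3) and "t" (3): a world point X has camera coordinates R X + t. Camera axes: x right, y down, z forward; pixel columns grow to the right and rows downward; lengths in mm; the calibration is good to about 2 mm. A picture is of the moment at which its call begins. camera_info takes no time and is no camera call.
- env.sign_off(): hands the job in; it is judged then, once.
The state is a dict: "time_s": time; "joints": joint angles; "joint_vel": joint speeds; "joint_torque": joint torques, N m; "tool_pos": TCP position; "ee_rot": TCP orientation; "force": force on the tool from outside, world axes, zero at the start; "torque": the same for the moment, N m; "width": finger opening in mm; "grasp_force": force on a finger pad.
Only numpy, scipy, OpenCV 4.12 (cv2) and the standard library are available. Lean on these libraries where they do the work, as an engineer would, in place of code of your own. Each camera call takes 0.05 s, during which the arm holds its last target. There are 200 camera calls.

## Working session

There is one attempt and no reset: what is moved stays moved. The work goes in short steps, Python scripts to look and compute and a shell command to move; the robot and the scene stay as the last step left them, time stands still between calls to the robot, and variables do not carry over. Pictures are saved under pics/ and viewed, at most 12 in all, crops included, and the job is handed in when it is done.

```bash
mkdir -p pics; ls; python3 - <<'E'
from rig import env
import cv2,numpy as np
for n in("top","side"):
    cv2.imwrite(f"pics/{n}0.png",env.read_camera(n)); i=env.camera_info(n); print(n,{k:np.round(v,3).tolist() for k,v in i.items()})
s=env.observe(); print(s["time_s"],s["tool_pos"],np.round(s["ee_rot"],3).tolist(),s["width"])
E
```

```text
pics
top {'fx': 410.659, 'fy': 410.659, 'cx': 255.094, 'cy': 193.053, 'R': [[-0.085, -0.996, 0.002], [-0.974, 0.082, -0.211], [0.21, -0.019, -0.977]], 't': [42.342, 547.404, 1081.562]}
side {'fx': 391.977, 'fy': 391.977, 'cx': 256.422, 'cy': 194.705, 'R': [[-0.976, -0.217, -0.015], [-0.125, 0.613, -0.78], [0.179, -0.76, -0.625]], 't': [506.549, 108.9, 959.817]}
0.1 [ 218.24073386 -585.3270421   255.60161192] [[0.937, 0.349, -0.0], [0.349, -0.937, 0.001], [-0.0, -0.001, -1.0]] 85.2454840989556
```

View pics/top0.png

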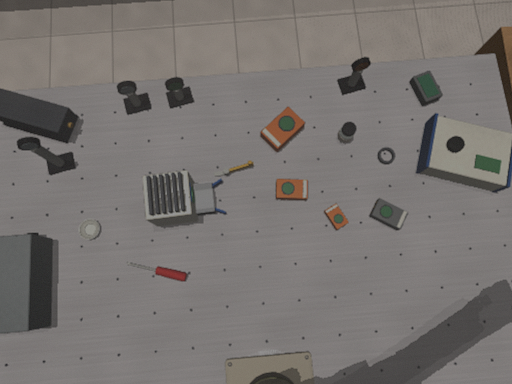

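View pics/side0.png

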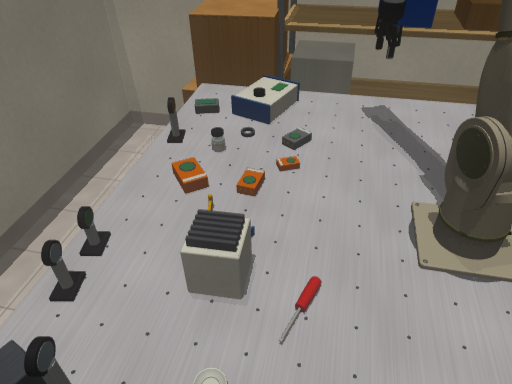

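The top view shows three orange cassettes, at (283,128), (291,189) and (336,217). The lamp house is at (170,196) with its mouth at about (215,197) facing right, and the yellow gate is swung out near (240,168). The side view agrees. Next I'll measure.

```bash
cat > h.py <<'E'
import cv2,numpy as np
from rig import env
def ray(n,uv):
    i=env.camera_info(n);R=np.array(i["R"]);t=np.array(i["t"])
    d=R.T@np.array([(uv[0]-i["cx"])/i["fx"],(uv[1]-i["cy"])/i["fy"],1]);return -R.T@t,d
def onz(n,uv,z):
    o,d=ray(n,uv);return (o+d*(z-o[2])/d[2])[:2]
def proj(n,X):
    i=env.camera_info(n);c=np.array(i["R"])@X+np.array(i["t"]);return np.array([i["cx"]+i["fx"]*c[0]/c[2],i["cy"]+i["fy"]*c[1]/c[2]])
def blobs(im,lo,hi,a=30):
    m=cv2.inRange(cv2.cvtColor(im,cv2.COLOR_BGR2HSV),lo,hi)
    return [c for c in cv2.findContours(m,cv2.RETR_EXTERNAL,cv2.CHAIN_APPROX_NONE)[0] if cv2.contourArea(c)>a]
E
python3 - <<'E'
from h import *
im={n:cv2.imread(f"pics/{n}0.png") for n in("top","side")}
a=cv2.resize(im["top"][145:235,190:350],None,fx=5,fy=5,interpolation=cv2.INTER_CUBIC)
cv2.imwrite("pics/c1.png",a)
cv2.imwrite("pics/c2.png",cv2.resize(im["side"][150:250,180:310],None,fx=6,fy=6,interpolation=cv2.INTER_CUBIC)[:600])
for n in im:
  for nm,lo,hi,z in(("orange",(3,150,90),(14,255,255),30),("yellow",(15,110,80),(32,255,255),26),("blue",(105,80,40),(125,255,255),28)):
    for c in blobs(im[n],lo,hi,6):
        P=np.array([onz(n,p,z) for p in c[:,0]],np.float32);r=cv2.minAreaRect(P)
        print(n,nm,c[:,0].mean(0).round(),np.round(r[0]),np.round(r[1]),round(r[2]))
E
```

```text
top orange [341. 223.] [ 451. -237.] [17. 35.] 26
top orange [334. 214.] [ 476. -224.] [26. 34.] 29
top orange [289. 187.] [ 562. -102.] [70. 50.] 82
top orange [285. 125.] [ 753. -110.] [69. 92.] 38
top yellow [241. 166.] [640.  29.] [10. 68.] 17
top yellow [507.  40.] [ 971. -824.] [ 28. 101.] 78
top blue [220. 210.] [514.  99.] [31.  5.] 67
top blue [216. 182.] [597. 103.] [ 5. 27.] 30
top blue [510. 168.] [ 567. -746.] [  8. 111.] 71
top blue [431. 140.] [ 672. -533.] [  9. 167.] 70
side orange [248. 184.] [560. -85.] [108.  57.] 87
side orange [190. 174.] [742. -99.] [ 76. 138.] 38
side orange [288. 162.] [ 468. -209.] [65. 41.] 25
side yellow [210. 202.] [642.  17.] [11. 67.] 18
side yellow [188.  89.] [ 953. -671.] [255.  54.] 89
side yellow [287.  64.] [  598. -1010.] [ 32. 304.] 5
side yellow [449.  28.] [ -207. -1878.] [511. 506.] 90
side yellow [332.  17.] [  460. -1861.] [546. 564.] 90
side yellow [490.   1.] [ -591. -2416.] [151.  85.] 9
side yellow [236.   8.] [ 1096. -1988.] [565. 453.] 5
side blue [252. 230.] [507. 101.] [ 5. 28.] 13
side blue [250. 109.] [ 668. -534.] [130. 243.] 70
side blue [283.  80.] [ 580. -816.] [ 60. 214.] 55
side blue [418.  13.] [  -79. -2061.] [707. 203.] 81
```

View pics/c1.png

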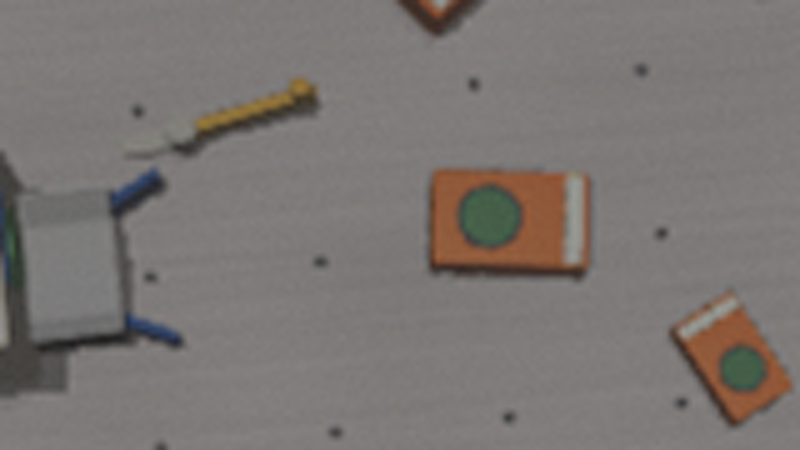

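View pics/c2.png

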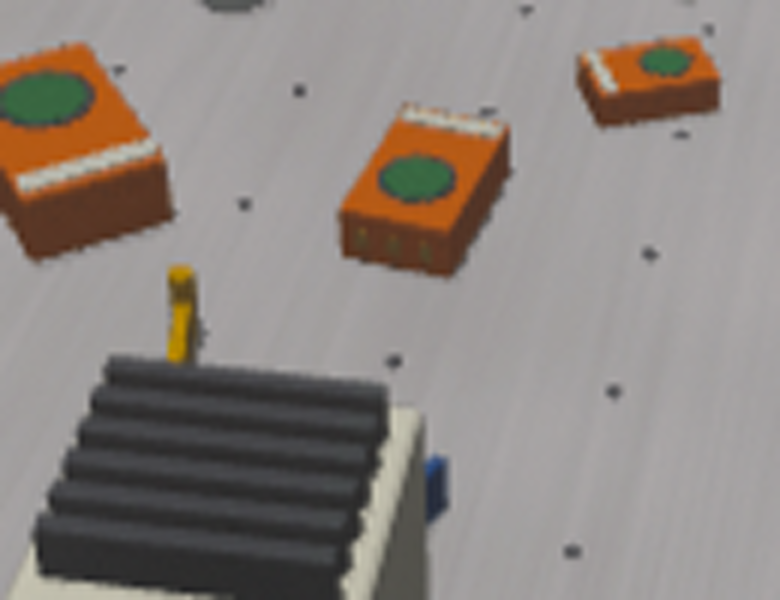

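The target (crop c1) is the middle-sized cassette, spanning x 432–589 and y 170–268. Its white tail stripe is at the right and its brass nose at the left, facing the socket. The blue flares run (115,205)–(158,175) and (128,322)–(180,340). The gate runs from its post at about (185,138) to its pin at (303,90).

```bash
python3 - <<'E'
from h import *
def c(x,y,z): return onz("top",(190+(x+.5)/5-.5,145+(y+.5)/5-.5),z)
for nm,p in dict(cNoseU=(432,170,30),cNoseL=(431,263,30),cTailU=(589,173,30),cTailL=(588,267,30),roofmU=(112,190,38),roofmL=(128,333,38),roofbU=(20,196,38),roofbL=(33,345,38),flU_in=(115,205,28),flU_tip=(160,176,28),flL_in=(128,322,28),flL_tip=(182,340,28),post=(185,138,30),pin=(303,88,40)).items(): print(nm,c(*p).round(1))
im=env.read_camera("top")
# lab edges of green window & yellow line
for lo,hi,z,nm in(((50,60,30),(90,255,255),30,"green"),((15,110,80),(32,255,255),26,"yel")):
  for b in blobs(im,lo,hi,20):
    P=np.array([onz("top",p,z) for p in b[:,0]],np.float32);print(nm,cv2.minAreaRect(P))
print(proj("side",np.array([560,-100,30.])))
E
```

```text
cNoseU [592.4 -68. ]
cNoseL [538.2 -62.3]
cTailU [ 583.  -157.6]
cTailL [ 528.3 -150.9]
roofmU [594. 115.]
roofmL [511.1 111.2]
roofbU [595.  167.3]
roofbL [508.8 164.6]
flU_in [587.6 114.7]
flU_tip [602.5  87.8]
flL_in [519.1 111.6]
flL_tip [506.3  81.9]
post [623.3  71.9]
pin [644.4   1.9]
green ((462.6667785644531, -230.6313018798828), (16.86583137512207, 19.994977951049805), 82.785400390625)
green ((471.76544189453125, -367.5371398925781), (27.21558380126953, 27.094709396362305), 38.52943420410156)
green ((563.5466918945312, -98.24346923828125), (29.33940887451172, 27.570981979370117), 57.86386489868164)
green ((585.6856079101562, -681.689208984375), (70.11224365234375, 38.470977783203125), 70.92073059082031)
green ((758.5088500976562, -115.07579040527344), (38.41692352294922, 37.68644714355469), 85.17570495605469)
green ((843.1292724609375, -552.3508911132812), (68.77210998535156, 38.01866149902344), 16.93425750732422)
yel ((639.6238403320312, 29.166549682617188), (10.110315322875977, 67.97270202636719), 17.222965240478516)
yel ((942.59912109375, -816.3995971679688), (31.047510147094727, 162.9947967529297), 77.63206481933594)
[249.86940176 178.68329045]
```

Geometry holds together: the cassette is 90×56 at (560,-110) heading 83.9°, the socket throat is at about (553,113) heading about 92.5°, and the pin is 73 mm from the hinge with the gate at about 1.82 rad. I'll rotate the tool, then travel.

```bash
python3 -m creep '[{"rz":-0.158},{"rz":-0.158},{"rz":-0.158},{"rz":-0.158},{"rz":-0.158},{"rz":-0.158},{"rz":-0.158},{},{"x":0.04,"y":0.024},{"x":0.04,"y":0.024},{"x":0.04,"y":0.024},{"x":0.04,"y":0.024},{"x":0.04,"y":0.024},{"x":0.04,"y":0.024}]' 1
python3 -m creep '[{"x":0.04,"y":0.024},{"x":0.04,"y":0.024},{"x":0.04,"y":0.024},{"x":0.04,"y":0.024},{"x":0.04,"y":0.024},{"x":0.04,"y":0.024},{},{}]'
python3 - <<'E'
from h import *
s=env.observe();R=s["ee_rot"];print(s["time_s"],np.round(R,3).tolist(),R.T@(np.array([557.3,-139.5,30])-s["tool_pos"]))
E
```

```text
0.15 [[0.937, 0.349, -0.0], [0.349, -0.937, 0.001], [-0.0, -0.001, -1.0]] [ 473.47038033 -299.11761718  226.02148045]validation failed for argument at $[0]...
validation failed for argument at $[0]...
```

Every row apparently needs all six keys.

```bash
python3 -m creep '[{"x":0,"y":0,"z":0,"rx":0,"ry":0,"rz":-0.158},{"x":0,"y":0,"z":0,"rx":0,"ry":0,"rz":-0.158},{"x":0,"y":0,"z":0,"rx":0,"ry":0,"rz":-0.158},{"x":0,"y":0,"z":0,"rx":0,"ry":0,"rz":-0.158},{"x":0,"y":0,"z":0,"rx":0,"ry":0,"rz":-0.158},{"x":0,"y":0,"z":0,"rx":0,"ry":0,"rz":-0.158},{"x":0,"y":0,"z":0,"rx":0,"ry":0,"rz":-0.158},{"x":0,"y":0,"z":0,"rx":0,"ry":0,"rz":0}]' 1
python3 -m creep '[{"x":0.04,"y":0.024,"z":0,"rx":0,"ry":0,"rz":0},{"x":0.04,"y":0.024,"z":0,"rx":0,"ry":0,"rz":0},{"x":0.04,"y":0.024,"z":0,"rx":0,"ry":0,"rz":0},{"x":0.04,"y":0.024,"z":0,"rx":0,"ry":0,"rz":0},{"x":0.04,"y":0.024,"z":0,"rx":0,"ry":0,"rz":0},{"x":0.04,"y":0.024,"z":0,"rx":0,"ry":0,"rz":0},{"x":0.04,"y":0.024,"z":0,"rx":0,"ry":0,"rz":0},{"x":0.04,"y":0.024,"z":0,"rx":0,"ry":0,"rz":0},{"x":0.04,"y":0.024,"z":0,"rx":0,"ry":0,"rz":0},{"x":0.04,"y":0.024,"z":0,"rx":0,"ry":0,"rz":0},{"x":0.04,"y":0.024,"z":0,"rx":0,"ry":0,"rz":0},{"x":0.04,"y":0.024,"z":0,"rx":0,"ry":0,"rz":0},{"x":0,"y":0,"z":0,"rx":0,"ry":0,"rz":0},{"x":0,"y":0,"z":0,"rx":0,"ry":0,"rz":0}]'
python3 - <<'E'
from h import *
s=env.observe();R=s["ee_rot"];print(s["time_s"],np.round(R,3).tolist(),R.T@(np.array([557.3,-139.5,30])-s["tool_pos"]))
E
```

```text
time_s: 1.15
tool_pos: [218.2, -585.6, 256.0]
ee_rot: [[0.109, 0.994, -0.0], [0.994, -0.109, 0.001], [0.001, -0.0, -1.0]]
force: [-0.2, -0.5, 0.8]
width: 85.7
grasp_force: 0.0
time_s: 2.9
tool_pos: [556.1, -140.0, 256.0]
ee_rot: [[0.11, 0.994, -0.001], [0.994, -0.11, -0.0], [-0.0, -0.001, -1.0]]
force: [-0.3, -0.5, 0.1]
width: 85.4
grasp_force: 0.0
2.9 [[0.11, 0.994, -0.001], [0.994, -0.11, -0.0], [-0.0, -0.001, -1.0]] [  0.70667404   1.24158654 226.04729917]
```

```bash
python3 -m creep '[{"x":0,"y":0.001,"z":0.04,"rx":0,"ry":0,"rz":0},{"x":0,"y":0,"z":0.04,"rx":0,"ry":0,"rz":0},{"x":0,"y":0,"z":0.04,"rx":0,"ry":0,"rz":0},{"x":0,"y":0,"z":0.04,"rx":0,"ry":0,"rz":0},{"x":0,"y":0,"z":0.03,"rx":0,"ry":0,"rz":0},{"x":0,"y":0,"z":0.02,"rx":0,"ry":0,"rz":0},{"x":0,"y":0,"z":0.014,"rx":0,"ry":0,"rz":0},{"x":0,"y":0,"z":0,"rx":0,"ry":0,"rz":0}]'
python3 -m creep '[{"x":0,"y":0,"z":0,"rx":0,"ry":0,"rz":0},{"x":0,"y":0,"z":0,"rx":0,"ry":0,"rz":0},{"x":0,"y":0,"z":0,"rx":0,"ry":0,"rz":0},{"x":0,"y":0,"z":0,"rx":0,"ry":0,"rz":0},{"x":0,"y":0,"z":0,"rx":0,"ry":0,"rz":0},{"x":0,"y":0,"z":0,"rx":0,"ry":0,"rz":0}]' -1
python3 - <<'E'
from h import *
im=env.read_camera("top");cv2.imwrite("pics/t1.png",cv2.resize(im[130:240,170:330],None,fx=5,fy=5,interpolation=cv2.INTER_CUBIC))
E
```

```text
time_s: 3.9
tool_pos: [557.1, -139.9, 31.9]
ee_rot: [[0.109, 0.994, -0.001], [0.994, -0.109, 0.0], [-0.0, -0.001, -1.0]]
force: [0.0, -0.8, 0.4]
width: 85.0
grasp_force: 0.0
time_s: 4.65
tool_pos: [558.2, -139.8, 33.7]
ee_rot: [[0.108, 0.994, 0.002], [0.994, -0.108, -0.001], [-0.001, 0.002, -1.0]]
force: [-0.9, -1.3, 6.4]
width: 54.7
grasp_force: 64.4
```

View pics/t1.png

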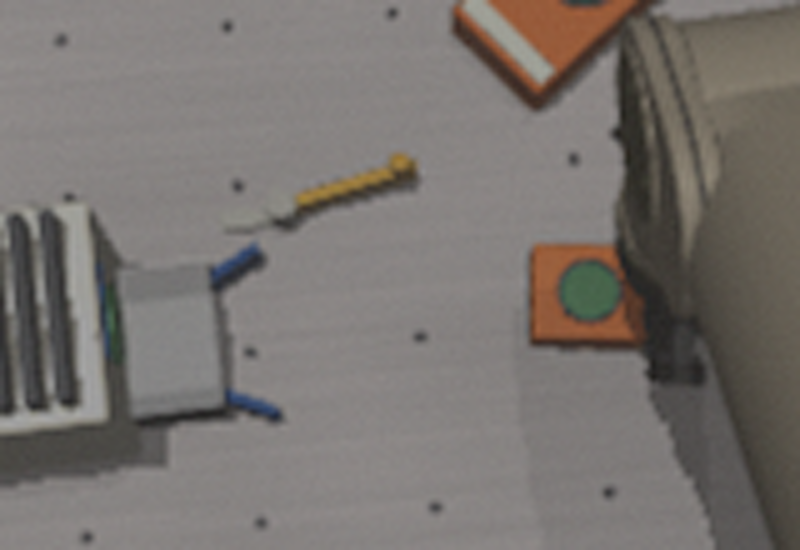

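The cassette is gripped at its tail, width 54.7, and square in the fingers. Its nose edge is at crop (531,243–340) and the socket is unchanged. Next I'll align to the socket heading and move to just in front of the flare.

```bash
python3 -m creep '[{"x":0,"y":0,"z":-0.002,"rx":0,"ry":0,"rz":-0.05},{"x":0,"y":0,"z":0,"rx":0,"ry":0,"rz":-0.05},{"x":0,"y":0,"z":0,"rx":0,"ry":0,"rz":-0.05},{"x":0,"y":0,"z":0,"rx":0,"ry":0,"rz":0},{"x":0.023,"y":0.0012,"z":0,"rx":0,"ry":0,"rz":0},{"x":0.023,"y":0.0012,"z":0,"rx":0,"ry":0,"rz":0},{"x":0.023,"y":0.0012,"z":0,"rx":0,"ry":0,"rz":0},{"x":0.023,"y":0.0012,"z":0,"rx":0,"ry":0,"rz":0},{"x":0.023,"y":0.0012,"z":0,"rx":0,"ry":0,"rz":0},{"x":0.022,"y":0.001,"z":0,"rx":0,"ry":0,"rz":0},{"x":0,"y":0,"z":0,"rx":0,"ry":0,"rz":0},{"x":0,"y":0,"z":0,"rx":0,"ry":0,"rz":0}]' -1
python3 - <<'E'
from h import *
im=env.read_camera("top");cv2.imwrite("pics/t2.png",cv2.resize(im[150:240,180:290],None,fx=6.6,fy=6.6,interpolation=cv2.INTER_CUBIC))
E
```

```text
time_s: 6.2
tool_pos: [558.6, -3.3, 34.3]
ee_rot: [[-0.041, 0.999, -0.0], [0.999, 0.041, -0.001], [-0.001, -0.0, -1.0]]
force: [0.2, -0.4, -2.4]
width: 54.8
grasp_force: 63.7
```

View pics/t2.png

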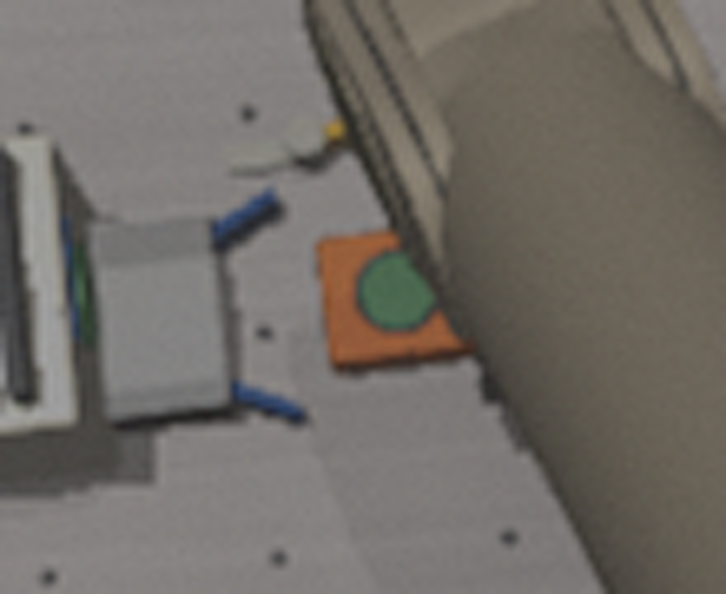

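The nose edge is at crop (318,240)–(335,362), just outside the flare. The flare's inner edges are (218,248)–(284,207) and (236,383)–(306,406). Checking the lateral offset.

```bash
python3 - <<'E'
from h import *
f=6.6
def c(x,y,z): return onz("top",(180+(x+.5)/f-.5,150+(y+.5)/f-.5),z)
N=c(318,240,30.6),c(335,362,30.6)
ti=c(284,207,28),c(306,406,28); th=c(218,248,28),c(236,382,28)
r=c(208,216,38),c(230,406,38); rb=c(90,222,38),c(104,424,38)
w=c(397,291,30.6)
for nm,p in dict(nose=N,tip=ti,throat=th,roof=r,roofb=rb).items():
    d=p[0]-p[1]; print(nm,((p[0]+p[1])/2).round(1),np.linalg.norm(d).round(1),"head",np.degrees(np.arctan2(d[0],-d[1])).round(1))
print("window",w)
im=env.read_camera("top")
for lo,hi,z,nm in(((50,60,30),(90,255,255),30.6,"green"),):
  for b in blobs(im,lo,hi,60):
    P=np.array([onz("top",p,z) for p in b[:,0]],np.float32);print(nm,cv2.minEnclosingCircle(P))
E
```

```text
nose [555.2  69.7] 54.3 head 93.7
tip [554.7  83.5] 88.4 head 92.2
throat [553.3 113. ] 59.6 head 93.8
roof [553.3 115.4] 83.7 head 92.8
roofb [552.6 167.6] 88.4 head 90.8
window [556.92988737  39.06063846]
green ((472.61419677734375, -367.7568664550781), 14.661405563354492)
green ((556.4650268554688, 38.72984313964844), 15.045957565307617)
green ((586.506591796875, -681.3314819335938), 38.5162239074707)
green ((758.1021118164062, -114.83307647705078), 20.418643951416016)
green ((843.628662109375, -552.9149169921875), 36.363399505615234)
```

The nose is on the socket axis within 0.5 mm. Inserting.

```bash
python3 -m creep '[{"x":0.008,"y":0,"z":0,"rx":0,"ry":0,"rz":0},{"x":0.008,"y":0,"z":0,"rx":0,"ry":0,"rz":0},{"x":0.008,"y":0,"z":0,"rx":0,"ry":0,"rz":0},{"x":0.008,"y":0,"z":0,"rx":0,"ry":0,"rz":0},{"x":0.008,"y":0,"z":0,"rx":0,"ry":0,"rz":0},{"x":0.005,"y":0,"z":0,"rx":0,"ry":0,"rz":0},{"x":0.005,"y":0,"z":0,"rx":0,"ry":0,"rz":0},{"x":0,"y":0,"z":0,"rx":0,"ry":0,"rz":0}]' -1
python3 -m creep '[{"x":0.005,"y":0,"z":0,"rx":0,"ry":0,"rz":0},{"x":0.005,"y":0,"z":0,"rx":0,"ry":0,"rz":0},{"x":0.005,"y":0,"z":0,"rx":0,"ry":0,"rz":0},{"x":0,"y":0,"z":0,"rx":0,"ry":0,"rz":0}]' -1
```

```text
time_s: 7.3
tool_pos: [556.5, 47.9, 34.3]
ee_rot: [[-0.042, 0.999, 0.0], [0.999, 0.042, 0.0], [0.0, 0.0, -1.0]]
force: [0.1, -0.7, -2.8]
width: 54.9
grasp_force: 63.7
time_s: 7.8
tool_pos: [555.8, 63.2, 34.4]
ee_rot: [[-0.043, 0.999, 0.0], [0.999, 0.043, 0.0], [0.0, 0.0, -1.0]]
force: [-0.0, -0.8, -2.2]
width: 54.7
grasp_force: 63.7
```

```bash
python3 -m creep '[{"x":0,"y":0,"z":0.001,"rx":0,"ry":0,"rz":0},{"x":0,"y":0,"z":0,"rx":0,"ry":0,"rz":0},{"x":0,"y":0,"z":0,"rx":0,"ry":0,"rz":0}]' 0.6
python3 -m creep '[{"x":0,"y":0,"z":-0.02,"rx":0,"ry":0,"rz":0},{"x":0,"y":0,"z":-0.025,"rx":0,"ry":0,"rz":0},{"x":-0.02,"y":0,"z":0,"rx":0,"ry":0,"rz":0},{"x":-0.02,"y":0,"z":0,"rx":0,"ry":0,"rz":0},{"x":-0.005,"y":0,"z":0,"rx":0,"ry":0,"rz":0}]'
python3 -m creep '[{"x":0,"y":0,"z":0,"rx":0,"ry":0,"rz":0},{"x":0,"y":0,"z":0,"rx":0,"ry":0,"rz":0},{"x":0,"y":0,"z":0,"rx":0,"ry":0,"rz":0},{"x":0,"y":0,"z":0,"rx":0,"ry":0,"rz":0},{"x":0,"y":0,"z":0,"rx":0,"ry":0,"rz":0},{"x":0,"y":0,"z":0.02,"rx":0,"ry":0,"rz":0},{"x":0,"y":0,"z":0.025,"rx":0,"ry":0,"rz":0},{"x":0,"y":0,"z":0,"rx":0,"ry":0,"rz":0},{"x":0,"y":0,"z":0,"rx":0,"ry":0,"rz":0}]' -1
python3 - <<'E'
from h import *
cv2.imwrite("pics/s3.png",cv2.resize(env.read_camera("side")[130:280,150:350],None,fx=4,fy=4,interpolation=cv2.INTER_CUBIC))
cv2.imwrite("pics/t3.png",cv2.resize(env.read_camera("top")[150:240,180:290],None,fx=6.6,fy=6.6,interpolation=cv2.INTER_CUBIC))
E
```

```text
time_s: 8.18
tool_pos: [556.1, 62.4, 33.5]
ee_rot: [[-0.042, 0.999, 0.0], [0.999, 0.042, -0.0], [-0.0, 0.0, -1.0]]
force: [-0.7, 0.2, 0.0]
width: 68.1
grasp_force: 0.0
time_s: 8.8
tool_pos: [558.3, 16.2, 79.6]
ee_rot: [[-0.04, 0.999, 0.001], [0.999, 0.04, -0.001], [-0.001, 0.001, -1.0]]
force: [0.1, 0.3, -0.1]
width: 68.4
grasp_force: 0.0
time_s: 9.93
tool_pos: [557.9, 17.8, 33.4]
ee_rot: [[-0.042, 0.999, -0.0], [0.999, 0.042, 0.0], [0.0, -0.0, -1.0]]
force: [-0.7, -0.4, 0.3]
width: 0.2
grasp_force: 0.0
```

View pics/t3.png

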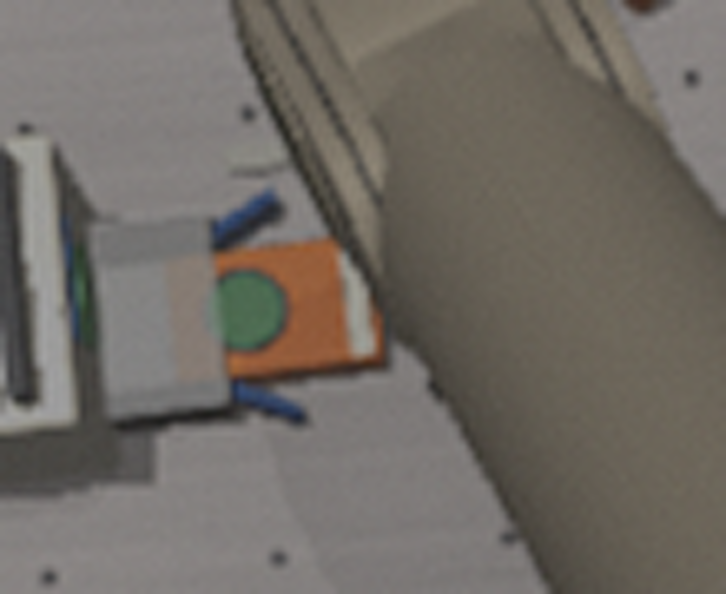

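The nose is inside the throat (seen through the clear roof at crop x≈175) and the tail is at x≈385. Pushing from behind with shut fingers.

```bash
python3 -m creep '[{"x":0.006,"y":0,"z":0,"rx":0,"ry":0,"rz":0},{"x":0.005,"y":0,"z":0,"rx":0,"ry":0,"rz":0},{"x":0.005,"y":0,"z":0,"rx":0,"ry":0,"rz":0},{"x":0.005,"y":0,"z":0,"rx":0,"ry":0,"rz":0},{"x":0.005,"y":0,"z":0,"rx":0,"ry":0,"rz":0},{"x":0.005,"y":0,"z":0,"rx":0,"ry":0,"rz":0},{"x":0.005,"y":0,"z":0,"rx":0,"ry":0,"rz":0},{"x":0.004,"y":0,"z":0,"rx":0,"ry":0,"rz":0},{"x":0,"y":0,"z":0,"rx":0,"ry":0,"rz":0}]' -1
python3 -m creep '[{"x":0.002,"y":0,"z":0,"rx":0,"ry":0,"rz":0},{"x":0.002,"y":0,"z":0,"rx":0,"ry":0,"rz":0},{"x":0,"y":0,"z":0,"rx":0,"ry":0,"rz":0}]' -1
python3 -m creep '[{"x":0.002,"y":0,"z":0,"rx":0,"ry":0,"rz":0},{"x":0,"y":0,"z":0,"rx":0,"ry":0,"rz":0}]' -1
```

```text
time_s: 11.15
tool_pos: [556.0, 58.3, 33.3]
ee_rot: [[-0.043, 0.999, 0.0], [0.999, 0.043, 0.001], [0.001, 0.0, -1.0]]
force: [-0.2, -0.3, -1.2]
width: -0.0
grasp_force: 0.0
time_s: 11.52
tool_pos: [555.8, 61.9, 33.2]
ee_rot: [[-0.042, 0.999, -0.0], [0.999, 0.042, 0.0], [0.0, -0.0, -1.0]]
force: [-0.0, 0.1, -0.3]
width: 0.1
grasp_force: 0.4
time_s: 11.78
tool_pos: [555.7, 63.9, 33.2]
ee_rot: [[-0.042, 0.999, -0.0], [0.999, 0.042, 0.0], [0.0, -0.0, -1.0]]
force: [-0.0, 0.2, -0.8]
width: -0.0
grasp_force: 0.3
```

```bash
python3 -m creep '[{"x":0.002,"y":0,"z":0,"rx":0,"ry":0,"rz":0},{"x":0,"y":0,"z":0,"rx":0,"ry":0,"rz":0}]' -1
python3 -m creep '[{"x":0.002,"y":0,"z":0,"rx":0,"ry":0,"rz":0},{"x":0,"y":0,"z":0,"rx":0,"ry":0,"rz":0}]' -1|grep -E 'pos|force'
python3 - <<'E'
from h import *
cv2.imwrite("pics/t4.png",cv2.resize(env.read_camera("top")[150:240,180:290],None,fx=6.6,fy=6.6,interpolation=cv2.INTER_CUBIC))
E
```

```text
time_s: 12.02
tool_pos: [555.7, 65.9, 33.3]
ee_rot: [[-0.042, 0.999, 0.0], [0.999, 0.042, 0.0], [0.0, 0.0, -1.0]]
force: [0.8, -0.6, -0.2]
width: 0.2
grasp_force: 0.2
tool_pos: [556.0, 66.6, 33.3]
force: [1.1, -4.9, -0.2]
grasp_force: 2.4
```

View pics/t4.png

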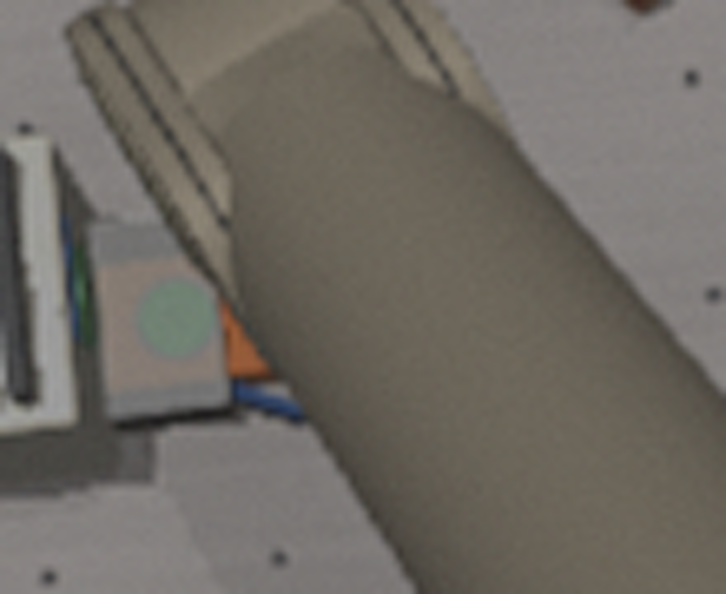

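The window is now at crop (178,316), the orange reaches the back of the hole, and the force has risen to 4.9 N, so it has stopped. I'll press 1 mm more, retreat and lift, then check seating and the gate in the same call.

```bash
python3 -m creep '[{"x":0.001,"y":0,"z":0,"rx":0,"ry":0,"rz":0},{"x":0,"y":0,"z":0,"rx":0,"ry":0,"rz":0}]' -1|grep -E 'pos|force'
python3 -m creep '[{"x":-0.02,"y":0,"z":0,"rx":0,"ry":0,"rz":0},{"x":-0.02,"y":0,"z":-0.03,"rx":0,"ry":0,"rz":0},{"x":0,"y":0,"z":-0.04,"rx":0,"ry":0,"rz":0},{"x":0,"y":0.035,"z":0,"rx":0,"ry":0,"rz":0},{"x":0,"y":0.035,"z":0,"rx":0,"ry":0,"rz":0},{"x":0,"y":0.035,"z":0,"rx":0,"ry":0,"rz":0},{"x":0,"y":0.035,"z":0,"rx":0,"ry":0,"rz":0},{"x":0,"y":0,"z":0,"rx":0,"ry":0,"rz":0},{"x":0,"y":0,"z":0,"rx":0,"ry":0,"rz":0}]' -1
cat > g.py <<'E'
from h import *
a=np.radians(92.5);xs=np.array([np.cos(a),np.sin(a)]);ys=np.array([-xs[1],xs[0]]);S=np.array([553.8,112.8])
def soc(p): d=np.asarray(p)[:2]-S; return np.array([d@xs,d@ys])
H=np.array([-45,-72.])
def tcp(q,r=46): # TCP in socket frame
    return H+r*np.array([-np.sin(q),np.cos(q)])-(4+11*abs(np.cos(q))+14.5*abs(np.sin(q)))*np.array([np.cos(q),np.sin(q)])
E
python3 - <<'E'
from g import *
im=env.read_camera("top");cv2.imwrite("pics/t5.png",cv2.resize(im[150:240,180:290],None,fx=6.6,fy=6.6,interpolation=cv2.INTER_CUBIC))
for b in blobs(im,(15,110,80),(32,255,255),20): print("yel",cv2.minAreaRect(np.array([soc(onz("top",p,26)) for p in b[:,0]],np.float32)))
T=soc(env.observe()["tool_pos"]);print("tool",T)
for q in list(np.arange(2.0,-.01,-.2)): print(round(q,2),(tcp(q)).round(1))
E
```

```text
tool_pos: [556.0, 66.7, 33.3]
force: [2.3, -6.9, -0.9]
grasp_force: 3.9
time_s: 13.7
tool_pos: [696.6, 35.2, 103.0]
ee_rot: [[-0.043, 0.999, -0.001], [0.999, 0.043, 0.001], [0.001, -0.001, -1.0]]
force: [-0.1, 1.2, 0.3]
width: -0.0
grasp_force: 0.0
yel ((-76.20235443115234, -79.22210693359375), (44.94271469116211, 7.420623779296875), 9.224687576293945)
yel ((-944.39599609375, -344.65948486328125), (169.70567321777344, 31.083343505859375), 75.13203430175781)
tool [ -83.97871714 -139.07053015]
2.0 [ -77.8 -110.9]
1.8 [ -85.1 -102.5]
1.6 [-90.4 -92.2]
1.4 [-93.8 -84. ]
1.2 [-95.7 -75.4]
1.0 [-95.7 -65.8]
0.8 [-93.4 -55.8]
0.6 [-88.5 -46. ]
0.4 [-81.1 -37.3]
0.2 [-71.4 -30.4]
0.0 [-60. -26.]
```

View pics/t5.png

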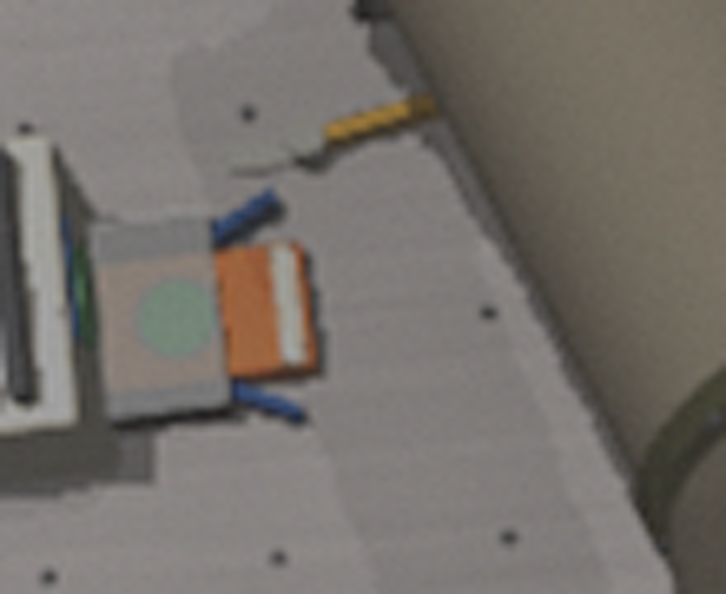

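The cassette is seated with its tail just outside the flare (crop x≈318) and square in the hole. The gate is at about 1.75 rad. Now I'll lower outside the gate and swing it.

```bash
python3 -m creep '[{"x":0,"y":0,"z":0.03,"rx":0,"ry":0,"rz":0},{"x":0,"y":0,"z":0.03,"rx":0,"ry":0,"rz":0},{"x":0,"y":0,"z":0.01,"rx":0,"ry":0,"rz":0},{"x":0,"y":-0.012,"z":0,"rx":0,"ry":0,"rz":0},{"x":0,"y":-0.012,"z":0,"rx":0,"ry":0,"rz":0},{"x":-0.001,"y":-0.012,"z":0,"rx":0,"ry":0,"rz":0},{"x":-0.002,"y":-0.005,"z":0,"rx":0,"ry":0,"rz":0},{"x":-0.003,"y":-0.006,"z":0,"rx":0,"ry":0,"rz":0},{"x":-0.002,"y":-0.004,"z":0,"rx":0,"ry":0,"rz":0},{"x":-0.002,"y":-0.004,"z":0,"rx":0,"ry":0,"rz":0},{"x":0,"y":0,"z":0,"rx":0,"ry":0,"rz":0}]' -1
python3 -m creep '[{"x":-0.001,"y":-0.0045,"z":0,"rx":0,"ry":0,"rz":0},{"x":-0.001,"y":-0.0045,"z":0,"rx":0,"ry":0,"rz":0},{"x":0,"y":-0.005,"z":0,"rx":0,"ry":0,"rz":0},{"x":0,"y":-0.0045,"z":0,"rx":0,"ry":0,"rz":0},{"x":0.001,"y":-0.005,"z":0,"rx":0,"ry":0,"rz":0},{"x":0.002,"y":-0.005,"z":0,"rx":0,"ry":0,"rz":0},{"x":0,"y":0,"z":0,"rx":0,"ry":0,"rz":0}]' -1
python3 - <<'E'
from g import *
print(soc(env.observe()["tool_pos"]))
E
```

```text
time_s: 15.12
tool_pos: [642.4, 21.6, 33.2]
ee_rot: [[-0.042, 0.999, -0.0], [0.999, 0.042, -0.0], [-0.0, -0.0, -1.0]]
force: [0.8, 0.2, -0.9]
width: 0.0
grasp_force: 0.0
time_s: 16.0
tool_pos: [613.6, 22.0, 33.3]
ee_rot: [[-0.042, 0.999, -0.001], [0.999, 0.042, -0.0], [-0.0, -0.001, -1.0]]
force: [0.3, 0.2, -0.7]
width: 0.2
grasp_force: 0.0
[-93.273439   -55.78785208]
```

```bash
python3 -m creep '[{"x":0.002,"y":-0.005,"z":0,"rx":0,"ry":0,"rz":0},{"x":0.003,"y":-0.005,"z":0,"rx":0,"ry":0,"rz":0},{"x":0.003,"y":-0.004,"z":0,"rx":0,"ry":0,"rz":0},{"x":0.004,"y":-0.005,"z":0,"rx":0,"ry":0,"rz":0},{"x":0.005,"y":-0.003,"z":0,"rx":0,"ry":0,"rz":0},{"x":0.005,"y":-0.004,"z":0,"rx":0,"ry":0,"rz":0},{"x":0.004,"y":-0.002,"z":0,"rx":0,"ry":0,"rz":0},{"x":0.003,"y":-0.001,"z":0,"rx":0,"ry":0,"rz":0},{"x":0,"y":0,"z":0,"rx":0,"ry":0,"rz":0}]' -1
python3 - <<'E'
from g import *
print(soc(env.observe()["tool_pos"]))
im=env.read_camera("top");cv2.imwrite("pics/t6.png",cv2.resize(im[140:250,170:290],None,fx=5,fy=5,interpolation=cv2.INTER_CUBIC))
E
```

```text
time_s: 17.12
tool_pos: [583.8, 50.0, 33.2]
ee_rot: [[-0.042, 0.999, -0.0], [0.999, 0.042, 0.0], [0.0, -0.0, -1.0]]
force: [0.1, -0.5, -0.8]
width: -0.4
grasp_force: 0.0
[-64.00236243 -27.19074544]
```

View pics/t6.png

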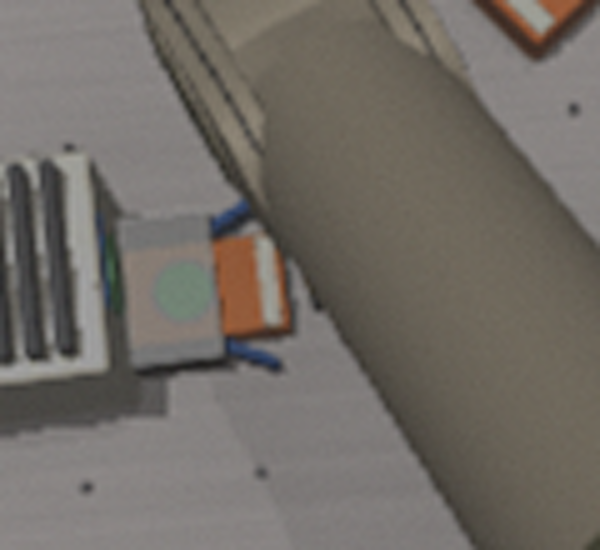

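The arm hides the gate, and the cassette still sits home. Continuing in small force-checked steps.

```bash
for i in 1; do python3 -m creep '[{"x":0.002,"y":0,"z":0,"rx":0,"ry":0,"rz":0},{"x":0,"y":0,"z":0,"rx":0,"ry":0,"rz":0}]' -1|grep -E 'pos|^force'
python3 -m creep '[{"x":0.002,"y":0,"z":0,"rx":0,"ry":0,"rz":0},{"x":0,"y":0,"z":0,"rx":0,"ry":0,"rz":0}]' -1|grep -E 'pos|^force'; python3 -m creep '[{"x":0.001,"y":0,"z":0,"rx":0,"ry":0,"rz":0},{"x":0,"y":0,"z":0,"rx":0,"ry":0,"rz":0}]' -1|grep -E 'pos|^force'; done
```

```text
tool_pos: [583.7, 51.7, 33.2]
force: [0.4, 0.0, 0.0]
tool_pos: [583.7, 53.9, 33.2]
force: [0.3, -0.8, -0.5]
tool_pos: [583.7, 54.8, 33.3]
force: [0.1, -0.0, 0.3]
```

```bash
python3 -m creep '[{"x":0.001,"y":0,"z":0,"rx":0,"ry":0,"rz":0},{"x":0.001,"y":0,"z":0,"rx":0,"ry":0,"rz":0},{"x":0,"y":0,"z":0,"rx":0,"ry":0,"rz":0}]' -1|grep -E 'pos|^force'
python3 -m creep '[{"x":0.001,"y":0,"z":0,"rx":0,"ry":0,"rz":0},{"x":0,"y":0,"z":0,"rx":0,"ry":0,"rz":0}]' -1|grep -E 'pos|^force'; python3 -m creep '[{"x":0.001,"y":0,"z":0,"rx":0,"ry":0,"rz":0},{"x":0,"y":0,"z":0,"rx":0,"ry":0,"rz":0}]' -1|grep -E 'pos|^force'
```

```text
tool_pos: [583.7, 56.8, 33.3]
force: [-0.2, -1.2, -0.4]
tool_pos: [583.7, 57.0, 33.3]
force: [-0.7, -3.8, 1.2]
tool_pos: [583.7, 57.0, 33.3]
force: [-1.0, -8.1, 2.6]
```

The gate met its stop at y = 57.0, as predicted (56.9). Backing off, lifting clear and verifying.

```bash
python3 -m creep '[{"x":-0.02,"y":0,"z":0,"rx":0,"ry":0,"rz":0},{"x":-0.03,"y":0,"z":-0.02,"rx":0,"ry":0,"rz":0},{"x":-0.04,"y":0,"z":-0.04,"rx":0,"ry":0,"rz":0},{"x":-0.04,"y":0,"z":-0.04,"rx":0,"ry":0,"rz":0},{"x":-0.04,"y":0,"z":-0.04,"rx":0,"ry":0,"rz":0},{"x":0,"y":0,"z":0,"rx":0,"ry":0,"rz":0},{"x":0,"y":0,"z":0,"rx":0,"ry":0,"rz":0}]' -1
python3 - <<'E'
from g import *
im=env.read_camera("top");cv2.imwrite("pics/t7.png",cv2.resize(im[150:240,180:290],None,fx=6.6,fy=6.6,interpolation=cv2.INTER_CUBIC))
for b in blobs(im,(15,110,80),(32,255,255),8): print("yel",cv2.minAreaRect(np.array([soc(onz("top",p,26)) for p in b[:,0]],np.float32)))
for b in blobs(im,(3,150,90),(14,255,255),30): print("or",cv2.minAreaRect(np.array([soc(onz("top",p,30)) for p in b[:,0]],np.float32)))
E
```

```text
time_s: 19.68
tool_pos: [590.4, -110.9, 172.8]
ee_rot: [[-0.042, 0.999, -0.0], [0.999, 0.042, 0.001], [0.001, -0.0, -1.0]]
force: [0.1, 1.0, -0.1]
width: 0.1
grasp_force: 0.0
yel ((-42.36555862426758, -27.923770904541016), (71.89947509765625, 9.061361312866211), 88.7835922241211)
yel ((-946.9921264648438, -354.4031982421875), (148.7115936279297, 31.065420150756836), 75.13203430175781)
or ((-220.6739044189453, -181.90277099609375), (65.06942749023438, 69.47650909423828), 35.82075500488281)
```

View pics/t7.png

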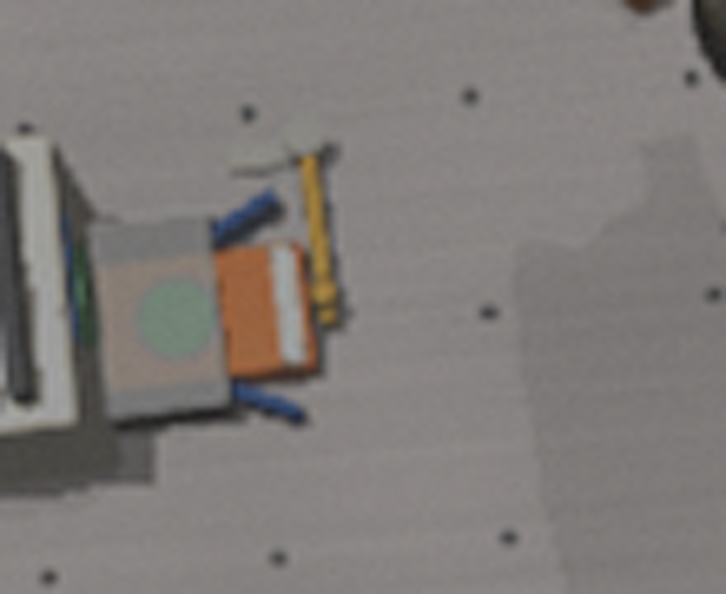

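The gate lies square across the mouth, from its post at (305,150) to its tip at (327,320), about 1° off square. It stands just behind the seated cassette's tail, and the robot is clear. Handing in.

```bash
python3 -c "
from rig import env
print(env.sign_off())"
```

```text
the job is handed in; nothing more can be done
None
```

The job is handed in, though the sign-off returned no verdict: the orange cassette is fully home in the socket, the yellow gate is shut behind it to within about 1° in the last picture, and I moved nothing else.

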